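# Set out the mixing cups by size

## Task

Set the four mixing cups out on the row of cork pads in order of size, one upright in the middle of each pad, with the widest cup on the pad next to the red end stop and the narrowest at the far end. The white cup is nested in the blue one: lift it out without bringing the blue cup up with it. Leave all four standing still and let go.

Things in the scene. Friction and masses are not known exactly. Their poses are not given: they have to be found in the camera images.
- cup_white_center (a point): centre, half-way up, of the white plastic mixing cup: round, straight-sided, open at the top, 40 mm across the outside of the rim (38 mm at the foot), 70 mm high, walls 2 mm thick, solid weighted base 22 mm thick; z along its axis. At the start it stands inside the blue cup, on that cup's inner floor, with 2 mm of play all round, and its top 22 mm stand out above the blue rim.
- cup_blue_center (a point): centre, half-way up, of the blue plastic mixing cup: round, straight-sided, open at the top, 48 mm across the outside of the rim (46 mm at the foot), 70 mm high, walls 2 mm thick, solid weighted base 22 mm thick; z along its axis. At the start it stands upright on the bench with the white cup nested in it.
- cup_green_center (a point): centre, half-way up, of the green plastic mixing cup: round, straight-sided, open at the top, 56 mm across the outside of the rim (54 mm at the foot), 70 mm high, walls 2 mm thick, solid weighted base 22 mm thick; z along its axis. At the start it stands alone, upright on the bench.
- cup_yellow_center (a point): centre, half-way up, of the yellow plastic mixing cup: round, straight-sided, open at the top, 64 mm across the outside of the rim (62 mm at the foot), 70 mm high, walls 2 mm thick, solid weighted base 22 mm thick; z along its axis. At the start it stands alone, upright on the bench.
- pad_1_top (a point): centre of the top face of cork pad 1, 80 mm across, counted along the row from the robot's left (+y); the four equal pads lie in one straight row, 100 mm apart, fixed on a wooden strip 500 x 110 mm; pad tops are 16 mm above the bench. x points across the row (away from the robot), y along the row to the left.
- pad_2_top (a point): centre of the top face of cork pad 2, 80 mm across, counted along the row from the robot's left (+y); the four equal pads lie in one straight row, 100 mm apart, fixed on a wooden strip 500 x 110 mm; pad tops are 16 mm above the bench. x points across the row (away from the robot), y along the row to the left.
- pad_3_top (a point): centre of the top face of cork pad 3, 80 mm across, counted along the row from the robot's left (+y); the four equal pads lie in one straight row, 100 mm apart, fixed on a wooden strip 500 x 110 mm; pad tops are 16 mm above the bench. x points across the row (away from the robot), y along the row to the left.
- pad_4_top (a point): centre of the top face of cork pad 4, 80 mm across, counted along the row from the robot's left (+y); the four equal pads lie in one straight row, 100 mm apart, fixed on a wooden strip 500 x 110 mm; pad tops are 16 mm above the bench. x points across the row (away from the robot), y along the row to the left.
- red_stop: red plastic end stop, a round button 32 mm across and 12 mm high fixed on the wooden strip in line with the pads, 78 mm beyond the end pad; its origin is the centre of its underside. It sits at either end of the row; a like grey button is at the other end.
Not all that is in view belongs to the job. What is shaped like the part that bears cup_white_center but purple is not meant.

How it is judged:
By the outcome, as a careful person would: the job done as asked, in the order asked, and still so for the second after the job is handed in, with the robot touching nothing.
It also fails if it takes over 112 s, if anything falls off the work surface, if the arm or the gripper's body presses on something with over 40 N, if the wrist force passes 120 N, or if a joint passes its speed limit or range.

## Robot

A 6-joint arm with a two-finger parallel gripper is mounted at the origin on a cart in front of the work surface, level with it; the furniture and walls round the work are solid. World frame = base frame: x ahead of the robot, y to its left, z up, the work surface at z = 0. Lengths are in m, angles in rad, forces in N, time in s.
With the tool pointing down it reaches from about 0.3 to 0.775 m from the base axis. Payload 14.6 kg.
Tool frame: the origin (TCP) lies at the very end of the fingers, on their centre line; the grasp point (between the pads) lies 19 mm behind it; z points along the fingers, y is the line along which they close (so a half turn about z gives the same grasp; the last joint's range is limited). The gripper opens to 94 mm and grips with 3 to 60 N. Pads are 16 mm wide; open, the fingers measure 119 mm over their backs; the gripper's body (75 mm by 177 mm) begins 78 mm behind the grasp point.
Start: joints at [1.134, 0.3, 1.521, -0, 1.321, -0.067], TCP at [0.199, 0.513, 0.205] pointing down, gripper open.
Joint ranges: [-3.03, 3.03], [-0.79, 2.21], [0.23, 2.52], [-1.04, 4.18], [0, 3.07], [-2.55, 2.55]. Speed limits (rad/s): [2.22, 2.22, 2.57, 3.14, 3.14, 3.14].

## Interface

Orientations are given as [roll, pitch, yaw] about the fixed x, y, z axes, in that order (R = Rz(yaw) Ry(pitch) Rx(roll)).
In Python, from station import ctrl gives the robot as it stands.
- The arm moves only by the tool carry_out, never from a script. Its argument "motion" is text: rows parted by semicolons, each of 7 numbers parted by spaces: the shift along the world's x, y, z in m, then the turn, a rotation vector about the world's x, y, z in degrees, then the closure in counts, from 0 (fully open) to 255 (shut). In form: dx dy dz wx wy wz hand; .... A call has 1 to 20 rows; each row shifts and turns the commanded pose from where the row before left it; what a row does not reach is not made up. A row lasts 1/12 s, in which the tool goes at most 41.7 mm and 7.16 degrees, less where a joint would pass 70% of its speed; a pose out of reach is approached as far as the arm can. A call is refused whole if a number of a shift passes 0.0417 or a number of a turn 7.16, either way. A call with a gripper value outside its range is refused whole. The fingers move at their own pace and stop on an object; "grip_force" is the grip in N (left out, the last holds). Time passes only in rows, so rows that do not move let the fingers close. It gives the time, the measured TCP pose, the force, the opening and the grip force at its end, in the units of the state.
- ctrl.get_obs(): the state, without advancing time (a new reading comes with each control period).
- ctrl.camera(name): name is "side" or "top" or "wrist"; returns a dict with "pixels" (420x560x3 uint8, red, green, blue), "range_z" (420x560 float32, m along the optical axis (not along the pixel's ray), 0 where there is no reading), "K" (3x3 intrinsics, pixels), "position" and "attitude" of the camera in the world. Camera axes: x right, y up, looking along -z (the intrinsics and any distortion apply to the point x, -y, -z); pixel columns grow to the right and rows downward; lengths in m; the calibration is good to about 2 mm. A picture is of the moment at which its call begins.
- ctrl.hand_in(): hands the job in; it is judged then, once.
The state is a dict: "time_s": time; "qpos": joint angles; "joint_vel": joint speeds; "tau": joint torques, N m; "ee_pos": TCP position; "eef_rot": TCP orientation; "force": force on the tool from outside, world axes, zero at the start; "moment": the same for the moment, N m; "grip_width": finger opening in m; "grip_force": force on a finger pad.
Only numpy, scipy, OpenCV 4.12 (cv2) and the standard library are available. Lean on these libraries where they do the work, as an engineer would, in place of code of your own. Each camera call takes 0.05 s, during which the arm holds its last target. There are 200 camera calls.

## Working session

There is one attempt and no reset: what is moved stays moved. The work goes in short steps, Python scripts to look and compute and a tool call to move; the robot and the scene stay as the last step left them, time stands still between calls to the robot, and variables do not carry over. Pictures are saved under pics/ and viewed, at most 14 in all, crops included, and the job is handed in when it is done.

Besides the shell and the picture viewer there is one more tool, called after "Request:" by a JSON object that holds its "fn" and its "kwargs", one argument or row to a line. carry_out: Moves the arm, as the interface text tells. Its arguments: {"type":"object","properties":{"motion":{"type":"string"},"grip_force":{"type":"number"}},"required":["motion"]}

```bash
mkdir -p pics
cat > h.py <<'E'
import numpy as np, cv2
from station import ctrl
from scipy.spatial.transform import Rotation as R
def shot(n,f=None):
    c=ctrl.camera(n)
    if f: cv2.imwrite('pics/'+f,c['pixels'][:,:,::-1])
    return c
def rot(c):
    a=np.array(c['attitude'],float)
    if a.shape==(3,3): return a
    return R.from_euler('xyz',a).as_matrix() if a.size==3 else R.from_quat(a).as_matrix()
def cloud(c):
    d=c['range_z'];K=c['K'];v,u=np.mgrid[:d.shape[0],:d.shape[1]]
    p=np.stack([(u-K[0,2])/K[0,0]*d,-(v-K[1,2])/K[1,1]*d,-d],-1)
    return p@rot(c).T+np.array(c['position'])
E
python3 - <<'E'
from h import *
c=shot('top','t1.png');print({k:c[k] for k in('K','position','attitude')},[k for k in c])
s=shot('side','s1.png');print(s['position'],s['attitude']);print(ctrl.get_obs())
P=cloud(c);print(P[::60,::80].round(3).tolist())
E
```

```text
{'K': array([[480.01991688,   0.        , 279.77168987],
       [  0.        , 480.01991688, 208.31816808],
       [  0.        ,   0.        ,   1.        ]]), 'position': array([ 0.32875295, -0.04281629,  1.39654538]), 'attitude': array([ 0.13882089, -0.0094245 , -1.59265763])} ['pixels', 'range_z', 'K', 'position', 'attitude']
[ 0.42391149 -0.73986937  0.64774412] [ 8.72453520e-01  1.33209493e-04 -1.25828545e-01]
{'time_s': 0.1, 'qpos': array([ 1.13440187e+00,  3.00404256e-01,  1.52148427e+00, -1.32725834e-05,
        1.32069346e+00, -6.66092809e-02]), 'joint_vel': array([ 0.00078311,  0.00105267, -0.00289006, -0.00034059, -0.00085531,
        0.0008239 ]), 'tau': array([ 2.36706310e-04, -5.32646835e+01, -3.53281116e+01,  7.08434964e-02,
        2.35828426e-02, -2.96168039e-06]), 'ee_pos': array([0.19869594, 0.51261891, 0.20496395]), 'eef_rot': array([-3.14060466e+00, -5.30221455e-05,  2.77181075e+00]), 'force': array([-0.43183459, -0.61722529, -1.1967239 ]), 'moment': array([-0.01768749,  0.00175525, -0.01526122]), 'grip_force': 0.0, 'grip_width': 0.09396786587474978}
[[[0.435, 0
[... 453 characters left out ...]
0.003], [0.781, -0.672, 0.001]], [[0.375, 0.084, 1.176], [0.376, 0.05, 1.17], [0.376, 0.013, 1.165], [0.608, 0.055, 0.013], [0.603, -0.18, 0.013], [0.596, -0.412, 0.027], [0.596, -0.657, 0.002]], [[0.35, 0.1, 1.145], [0.443, 0.522, -0.002], [0.438, 0.29, -0.001], [0.433, 0.058, -0.002], [0.428, -0.176, -0.004], [0.423, -0.408, 0.005], [0.416, -0.631, 0.028]], [[0.277, 0.742, 0.0], [0.271, 0.516, -0.003], [0.266, 0.288, -0.001], [0.261, 0.059, 0.002], [0.256, -0.17, -0.008], [0.251, -0.399, 0.001], [0.196, -0.981, -0.837]], [[0.193, 0.439, 0.529], [-0.03, 0.845, -0.85], [-0.038, 0.485, -0.848], [0.097, 0.06, 0.012], [-0.054, -0.237, -0.841], [-0.063, -0.601, -0.848], [-0.072, -0.965, -0.85]]]
```

View pics/t1.png

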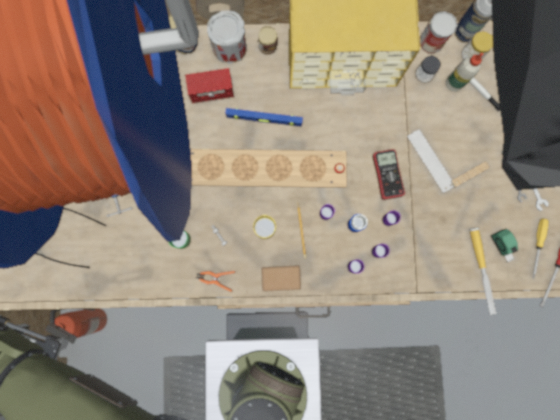

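View pics/s1.png

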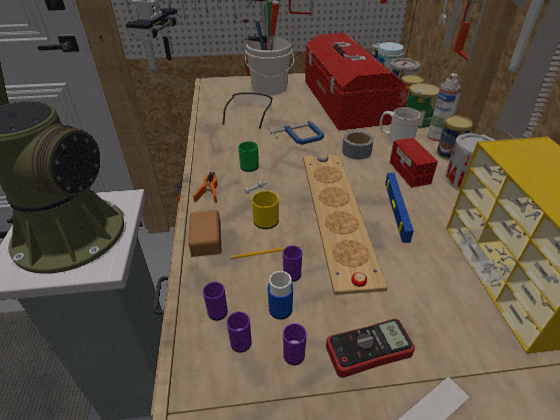

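Top view: pads at (211,167), (245,167), (279,167) and (313,167), red stop at (340,168), so the stop is beside pad 4 (−y). Green cup (180,239), yellow (264,227), white in blue (358,222). The purple distractors are at (327,212), (391,218), (380,251) and (356,267). The side view agrees.

```bash
cat >> h.py <<'E'
from scipy.optimize import least_squares
HUE={'green':(60,90),'yellow':(22,32),'blue':(98,118),'purple':(125,150)}
RO={'green':.028,'yellow':.032,'blue':.024,'purple':.020,'white':.020}
def fit(p,r):
    f=lambda c:np.hypot(p[:,0]-c[0],p[:,1]-c[1])-r
    s=least_squares(f,np.median(p[:,:2],0),loss='soft_l1',f_scale=.002);return s.x,np.sqrt(np.median(s.fun**2))
E
python3 - <<'E'
from h import *
for n in('side','top'):
    c=shot(n);P=cloud(c);H=cv2.cvtColor(c['pixels'],cv2.COLOR_RGB2HSV)
    box=(P[...,0]>.2)&(P[...,0]<.66)&(abs(P[...,1])<.45)&(P[...,2]>.008)&(P[...,2]<.1)
    for k,(a,b) in HUE.items():
        m=box&(H[...,0]>=a)&(H[...,0]<=b)&(H[...,1]>120)&(c['range_z']>0)
        nn,L,S,C=cv2.connectedComponentsWithStats(m.astype(np.uint8))
        for i in range(1,nn):
            if S[i,4]<60: continue
            p=P[L==i]
            q=p[(p[:,2]>.01)&(p[:,2]<.066)] if n=='side' else p
            x,e=fit(q,RO[k]);print(n,k,S[i],C[i].round(1),'fit',x.round(4),'res',e.round(4),'mean',p.mean(0).round(4),'zmax',np.percentile(p[:,2],98).round(3), 'xy rng',np.percentile(p[:,:2],[2,98],axis=0).round(3).tolist())
    # pads and stop
    m=(H[...,0]<8)|(H[...,0]>172);m&=(H[...,1]>140)&box&(P[...,0]>.45)&(P[...,2]<.05)
    nn,L,S,C=cv2.connectedComponentsWithStats(m.astype(np.uint8))
    for i in range(1,nn):
        if S[i,4]>15: print('red',S[i],C[i].round(1),P[L==i].mean(0).round(4))
    np.save(n+'.npy',P)
    im=c['pixels'][130:200,180:360] if n=='top' else c['pixels'][140:300,280:400]
    cv2.imwrite(f'pics/{n}row.png',cv2.resize(im[:,:,::-1],None,fx=4 if n=='top' else 3.7,fy=4 if n=='top' else 3.7,interpolation=cv2.INTER_CUBIC))
E
```

```text
side green [239 142  19  28 454] [248.4 154.8] fit [0.4387 0.2282] res 0.0014 mean [0.439  0.218  0.0438] zmax 0.068 xy rng [[0.415, 0.199], [0.463, 0.255]]
side yellow [251 190  28  37 855] [265.2 207.7] fit [ 0.466  -0.0141] res 0.0015 mean [ 0.466  -0.019   0.0436] zmax 0.068 xy rng [[0.436, -0.046], [0.496, 0.017]]
side blue [285 126  32  16  99] [297.9 135.4] fit [0.6098 0.3657] res 0.0099 mean [0.6024 0.3637 0.0118] zmax 0.016 xy rng [[0.571, 0.332], [0.655, 0.419]]
side blue [268 283  25  34 494] [280.4 303.1] fit [ 0.4716 -0.2758] res 0.0005 mean [ 0.4704 -0.2945  0.0418] zmax 0.069 xy rng [[0.45, -0.301], [0.493, -0.273]]
side purple [283 246  19  33 500] [292.4 260.8] fit [ 0.5053 -0.1924] res 0.0014 mean [ 0.5063 -0.1975  0.0468] zmax 0.069 xy rng [[0.489, -0.213], [0.523, -0.174]]
side purple [203 282  24  36 662] [214.9 299.3] fit [ 0.35   -0.2682] res 0.0015 mean [ 0.3506 -0.2725  0.0445] zmax 0.068 xy rng [[0.333, -0.288], [0.368, -0.25]]
side purple [227 312  24  38 725] [239.  330.1] fit [ 0.3923 -0.3403] res 0.0017 mean [ 0.3926 -0.3429  0.0439] zmax 0.069 xy rng [[0.375, -0.359], [0.41, -0.322]]
side purple [283 324  23  39 731] [294.  342.4] fit [ 0.4837 -0.376 ] res 0.0017 mean [ 0.4839 -0.3783  0.0439] zmax 0.069 xy rng [[0.466, -0.395], [0.501, -0.357]]
red [352 273  15  14  91] [358.6 281.3] [ 0.6348 -0.2453  0.02  ]
red [326 336  73  39 586] [357.3 360.3] [ 0.588  -0.4095  0.0184]
red [342 357   5   5  20] [344. 359.] [ 0.5637 -0.41    0.0287]
```

View pics/toprow.png

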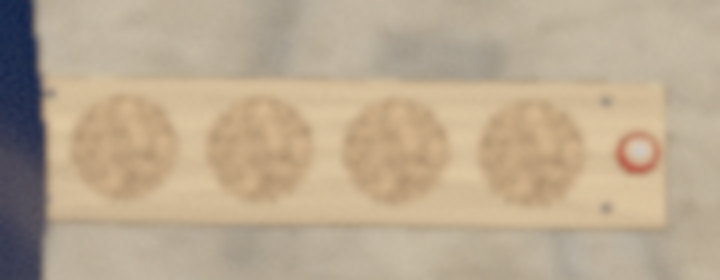

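The crop shows pad centres at full-image (211.0,167.0), (245.0,167.3), (278.7,167.5), (312.5,167.7) and the stop at (339.4,168.3).

```bash
cat >> h.py <<'E'
def ray(c,u,v,z):
    K=c['K'];d=rot(c)@np.array([(u-K[0,2])/K[0,0],-(v-K[1,2])/K[1,1],-1]);o=np.array(c['position'])
    return (o+d*(z-o[2])/d[2])[:2]
def proj(c,p):
    q=(np.atleast_2d(p)-np.array(c['position']))@rot(c);K=c['K']
    return np.c_[K[0,0]*q[:,0]/-q[:,2]+K[0,2],-K[1,1]*q[:,1]/-q[:,2]+K[1,2]]
E
python3 - <<'E'
from h import *
c=shot('top');P=cloud(c)
for u,v in [(211,167),(245,167.3),(278.7,167.5),(312.5,167.7)]: print('pad',ray(c,u,v,.016).round(4),P[int(v)-5:int(v)+6,int(u)-5:int(u)+6].mean((0,1)).round(4))
print('stop',ray(c,339.4,168.3,.024).round(4))
for n,u,v in [('g',180,239),('y',264,227),('b',358,222)]: print(n,ray(c,u,v,.07 if n!='b' else .092).round(4),c['pixels'][v,u])
# side: project pads for check
s=shot('side');im=s['pixels'][:,:,::-1].copy()
A=np.array(ray(c,211,167,.016));B=np.array(ray(c,312.5,167.7,.016))
t=np.linspace(0,2*np.pi,60)
for k in range(4):
    m=A+(B-A)*k/3;pts=np.c_[m[0]+.04*np.cos(t),m[1]+.04*np.sin(t),t*0+.016]
    im=cv2.polylines(im,[ (proj(s,pts)*16).astype(np.int32)],True,(255,0,255),1,cv2.LINE_AA,4)
for m,r,h in [((.4387,.2275),.028,.07),((.466,-.014),.032,.07),((.4716,-.2765),.024,.07),((.4716,-.2765),.020,.092)]:
    pts=np.c_[m[0]+r*np.cos(t),m[1]+r*np.sin(t),t*0+h]
    im=cv2.polylines(im,[(proj(s,pts)*16).astype(np.int32)],True,(255,0,255),1,cv2.LINE_AA,4)
cv2.imwrite('pics/over.png',cv2.resize(im[130:330,220:400],None,fx=3,fy=3,interpolation=cv2.INTER_CUBIC))
E
```

```text
pad [0.6479 0.1391] [0.64   0.1348 0.0489]
pad [0.645  0.0394] [0.6462 0.0395 0.0148]
pad [ 0.6425 -0.0595] [ 0.6442 -0.0575  0.0151]
pad [ 0.6399 -0.1589] [ 0.6397 -0.1566  0.0269]
stop [ 0.6348 -0.2369]
g [0.434  0.2179] [151 156 161]
y [ 0.4624 -0.0145] [199 203 206]
b [ 0.4685 -0.2724] [197 203 207]
```

View pics/over.png

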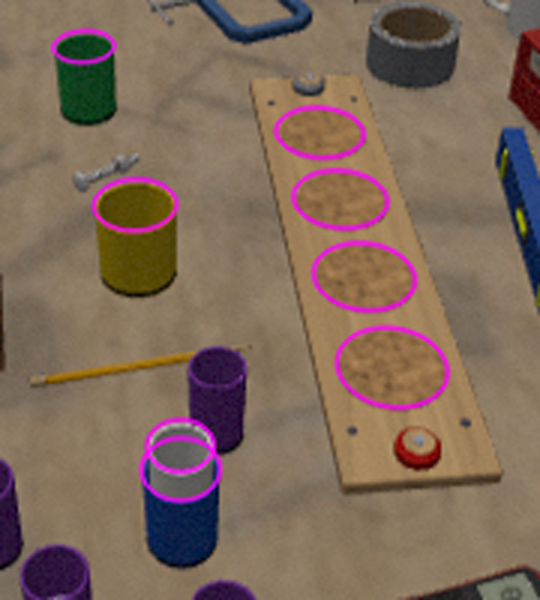

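The pad and rim outlines I projected from the measurements land on the pads and rims in the side view. Both cameras agree within about 2–3 mm. I'll start with the white cup, closing the fingers along x.

Request:
{"fn": "carry_out", "kwargs": {
  "motion": "0.012 -0.036 0 0 0 -3.44 0; 0.012 -0.036 0 0 0 -3.44 0; 0.012 -0.036 0 0 0 -3.44 0; 0.012 -0.036 0 0 0 -3.44 0; 0.012 -0.036 0 0 0 -3.44 0; 0.012 -0.036 0 0 0 -3.44 0; 0.012 -0.036 0 0 0 -3.44 0; 0.012 -0.036 0 0 0 -3.44 0; 0.012 -0.036 0 0 0 -3.44 0; 0.012 -0.036 0 0 0 -3.44 0; 0.012 -0.036 0 0 0 -3.44 0; 0.012 -0.036 0 0 0 -3.44 0; 0.012 -0.036 0 0 0 -3.44 0; 0.012 -0.036 0 0 0 -3.44 0; 0.012 -0.036 0 0 0 -3.44 0; 0.012 -0.036 0 0 0 -3.44 0; 0.012 -0.036 0 0 0 -3.44 0; 0.012 -0.036 0 0 0 -3.44 0; 0.012 -0.036 0 0 0 -3.44 0; 0.012 -0.036 0 0 0 -3.44 0"
}}

```text
time_s: 1.97
ee_pos: [0.4389, -0.2093, 0.2054]
eef_rot: [3.141, 0.0, 1.568]
force: [0.6, 0.5, -0.3]
grip_width: 0.0938
grip_force: 0.0
```

Run:
```python
from h import *
c=shot('wrist','w1.png');print(c['position'],c['attitude'],c['K'][0]);print(ctrl.get_obs()['ee_pos'],ctrl.get_obs()['eef_rot'])
P=cloud(c);print(P[::84,::112].round(3).tolist())
print(proj(c,[(.4716,-.2765,.092)]))
```

```text
[ 0.43884686 -0.12518875  0.38514166] [-2.88531544e-01 -2.95890421e-05 -3.85772681e-03] [289.11026998   0.         282.99602039]
[ 0.44014561 -0.21377842  0.20498266] [3.14148162e+00 1.19209285e-03 1.56101524e+00]
[[[0.124, 0.007, 0.011], [0.109, 0.103, -0.265], [0.372, 0.009, 0.0], [0.493, -0.006, 0.041], [0.622, 0.004, 0.013]], [[0.093, -0.079, 0.003], [0.108, -0.053, -0.22], [0.367, -0.08, 0.002], [0.504, -0.08, -0.001], [0.634, -0.083, 0.017]], [[-0.766, -0.307, -0.843], [-0.284, -0.307, -0.834], [0.36, -0.183, 0.002], [0.497, -0.174, 0.067], [0.649, -0.182, 0.016]], [[-0.872, -0.695, -0.839], [-0.349, -0.693, -0.832], [0.367, -0.274, 0.067], [0.515, -0.306, 0.001], [0.677, -0.306, 0.001]], [[0.369, -0.175, 0.326], [0.393, -0.18, 0.32], [0.423, -0.181, 0.32], [0.453, -0.181, 0.32], [0.483, -0.18, 0.32]]]
[[312.7310704  263.08101818]]
```

View pics/w1.png

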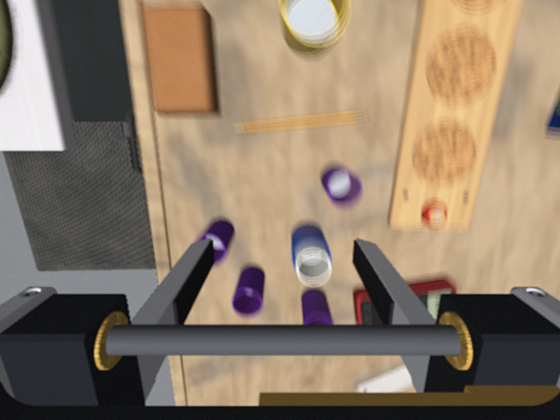

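The wrist view puts the white rim at (313,265), and my estimate predicted (312.7,263), so they agree. Next I'll move over it and come down part way.

Request:
{"fn": "carry_out", "kwargs": {
  "motion": "0.008 -0.017 -0.01 0 0 0 60; 0.008 -0.017 -0.01 0 0 0 60; 0.008 -0.017 -0.01 0 0 0 60; 0.009 -0.0185 -0.01 0 0 0 60; 0 0 -0.015 0 0 0 60; 0 0 -0.015 0 0 0 60; 0 0 -0.015 0 0 0 60; 0 0 0 0 0 0 60; 0 0 0 0 0 0 60; 0 0 0 0 0 0 60; 0 0 0 0 0 0 60",
  "grip_force": 12
}}

```text
time_s: 2.93
ee_pos: [0.4722, -0.2769, 0.1216]
eef_rot: [3.14, 0.001, 1.571]
force: [0.1, -0.6, 0.8]
grip_width: 0.0718
grip_force: 0.0
```

Run:
```python
from h import *
c=shot('wrist','w2.png');o=ctrl.get_obs();print(c['position'],c['attitude']);print(o['ee_pos'],o['eef_rot'],o['grip_width'])
print(proj(c,[(.4716,-.2765,.092),(.4716,-.2765,.07)]),proj(c,[o['ee_pos']]))
im=c['pixels'][:,:,::-1].copy();t=np.linspace(0,6.28,60)
for r,h in((.02,.092),(.024,.07)):
    im=cv2.polylines(im,[(proj(c,np.c_[.4716+r*np.cos(t),-.2765+r*np.sin(t),t*0+h])*16).astype(np.int32)],True,(255,0,255),1,cv2.LINE_AA,4)
cv2.imwrite('pics/w2.png',cv2.resize(im[180:360,180:400],None,fx=3,fy=3))
```

```text
[ 0.47162488 -0.192652    0.30124124] [-0.28940829 -0.00121493 -0.00036556]
[ 0.47216323 -0.27688921  0.12151392] [3.14023703e+00 9.31411524e-04 1.57107568e+00] 0.07190998644328629
[[282.67602767 234.78380257]
 [282.67203511 225.10821087]] [[283.51267424 251.55510185]]
```

View pics/w2.png

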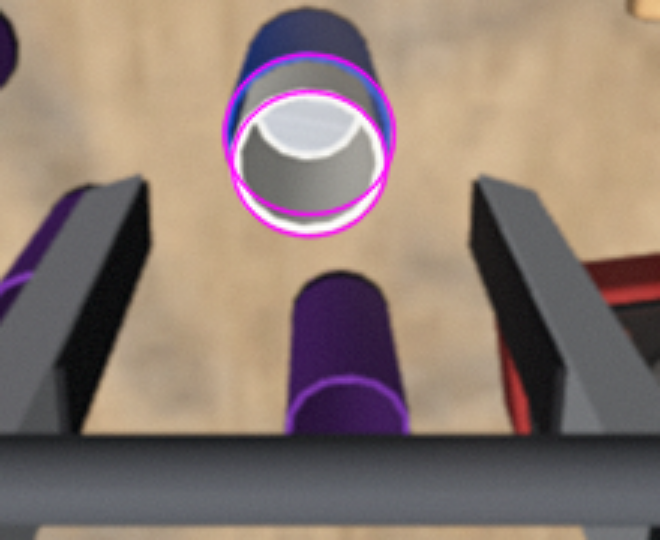

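The projected rims coincide with the white and blue rims in the wrist view, around crop (310,165). Now down to 3 mm above the blue rim, and close.

Request:
{"fn": "carry_out", "kwargs": {
  "motion": "0 0.0005 -0.012 0 0 0 60; 0 0 -0.012 0 0 0 60; 0 0 -0.012 0 0 0 60; 0 0 -0.012 0 0 0 60; 0 0 0 0 0 0 60; 0 0 0 0 0 0 60; 0 0 0 0 0 0 255; 0 0 0 0 0 0 255; 0 0 0 0 0 0 255; 0 0 0 0 0 0 255; 0 0 0 0 0 0 255; 0 0 0 0 0 0 255; 0 0 0 0 0 0 255; 0 0 0 0 0 0 255; 0 0 0 0 0 0 255",
  "grip_force": 15
}}

```text
time_s: 4.23
ee_pos: [0.4718, -0.2763, 0.0727]
eef_rot: [3.141, 0.0, 1.571]
force: [-1.4, 0.7, 3.3]
grip_width: 0.0396
grip_force: 15.0
```

Request:
{"fn": "carry_out", "kwargs": {
  "motion": "0 0 0.005 0 0 0 255; 0 0 0.005 0 0 0 255; 0 0 0.005 0 0 0 255; 0 0 0.005 0 0 0 255; 0 0 0.005 0 0 0 255; 0 0 0.005 0 0 0 255; 0 0 0 0 0 0 255; 0 0 0 0 0 0 255"
}}

```text
time_s: 4.9
ee_pos: [0.4719, -0.2763, 0.1027]
eef_rot: [3.141, 0.0, 1.571]
force: [0.2, -0.9, -1.5]
grip_width: 0.0396
grip_force: 15.0
```

Run:
```python
from h import *
c=shot('side');cv2.imwrite('pics/s2.png',cv2.resize(c['pixels'][200:350,200:360,::-1],None,fx=4,fy=4))
```

```text
(no output)
```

View pics/s2.png

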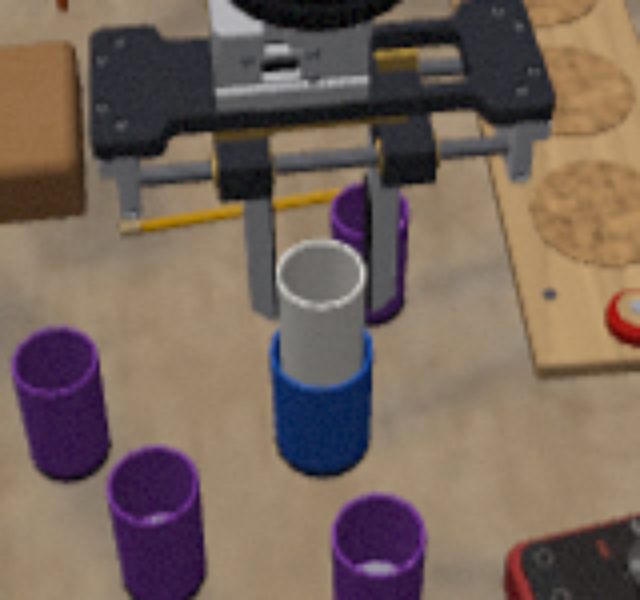

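White is coming up, rim at crop (320,275), and blue stays on the bench with its foot at (322,460). I'll lift clear, move over the row, and refine the pad positions with the wrist camera.

Request:
{"fn": "carry_out", "kwargs": {
  "motion": "0 0 0.01 0 0 0 255; 0 0 0.02 0 0 0 255; 0 0 0.03 0 0 0 255; 0 0 0.03 0 0 0 255; 0.0071 0.0153 0.02 0 0 0 255; 0.0142 0.0307 0.01 0 0 0 255; 0.0142 0.0307 0 0 0 0 255; 0.0142 0.0307 0 0 0 0 255; 0.0142 0.0307 0 0 0 0 255; 0.0142 0.0307 0 0 0 0 255; 0.0142 0.0307 0 0 0 0 255; 0.0142 0.0307 0 0 0 0 255; 0.0142 0.0307 0 0 0 0 255; 0.0071 0.0153 0 0 0 0 255; 0 0 0 0 0 0 255; 0 0 0 0 0 0 255; 0 0 0 0 0 0 255; 0 0 0 0 0 0 255"
}}

```text
time_s: 6.45
ee_pos: [0.5993, -0.0011, 0.2227]
eef_rot: [3.142, 0.0, 1.57]
force: [1.9, -1.3, -0.9]
grip_width: 0.0394
grip_force: 15.0
```

```bash
cat >> h.py <<'E'
def rect(c,z,x0,x1,y0,y1,f):
    q=np.float32([(x1,y1,z),(x1,y0,z),(x0,y0,z),(x0,y1,z)])
    W,Hh=int((y1-y0)*1000),int((x1-x0)*1000)
    M=cv2.getPerspectiveTransform(np.float32(proj(c,q)),np.float32([(0,0),(W,0),(W,Hh),(0,Hh)]))
    im=cv2.warpPerspective(c['pixels'],M,(W,Hh))[:,:,::-1].copy()
    H=cv2.HoughCircles(cv2.GaussianBlur(im[:,:,0],(5,5),0),cv2.HOUGH_GRADIENT,1,60,param1=60,param2=14,minRadius=37,maxRadius=43)
    for u,v,r in (H[0] if H is not None else []):
        print('circle',round(x1-v/1000,4),round(y1-u/1000,4),r);cv2.circle(im,(int(u),int(v)),int(r),(255,0,255),1)
    cv2.imwrite('pics/'+f,im)
E
python3 - <<'E'
from h import *
c=shot('wrist');o=ctrl.get_obs();print(o['ee_pos'],o['grip_width'])
rect(c,.016,.56,.72,-.26,.22,'r1.png')
t=shot('top');rect(t,.016,.56,.72,-.26,.22,'r2.png')
s=shot('side');rect(s,.016,.56,.72,-.26,.22,'r3.png')
cv2.imwrite('pics/r.png',np.vstack([cv2.imread(f'pics/r{i}.png') for i in(1,2,3)]))
E
```

```text
[ 0.59931119 -0.00110022  0.22271697] 0.0397527450887863
circle 0.6475 0.0425 39.9
circle 0.5985 -0.1185 42.4
circle 0.6505 0.1405 38.3
circle 0.6995 0.0155 42.4
circle 0.6425 -0.0635 39.7
circle 0.6505 0.1345 39.3
```

View pics/r.png

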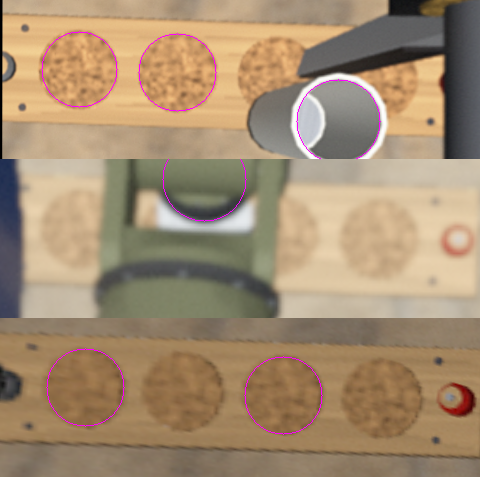

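The rectified views show pad 1 at about (79,70) in the wrist strip and (85,69) in the side strip. The fused centres are pad 1 (.650,.139), pad 2 (.647,.040), pad 3 (.644,−.060) and pad 4 (.6415,−.160).

Request:
{"fn": "carry_out", "kwargs": {
  "motion": "0.0085 0.0234 0 0 0 0 255; 0.0085 0.0234 0 0 0 0 255; 0.0085 0.0234 0 0 0 0 255; 0.0085 0.0234 0 0 0 0 255; 0.0085 0.0234 0 0 0 0 255; 0.0083 0.0234 0 0 0 0 255; 0 0 -0.03 0 0 0 255; 0 0 -0.03 0 0 0 255; 0 0 -0.03 0 0 0 255; 0 0 -0.03 0 0 0 255; 0 0 -0.015 0 0 0 255; 0 0 -0.01 0 0 0 255; 0 0 0 0 0 0 255; 0 0 0 0 0 0 255; 0 0 0 0 0 0 255"
}}

```text
time_s: 7.85
ee_pos: [0.6512, 0.1404, 0.0792]
eef_rot: [3.139, -0.0, 1.571]
force: [0.9, -0.6, -1.0]
grip_width: 0.0396
grip_force: 15.0
```

Request:
{"fn": "carry_out", "kwargs": {
  "motion": "-0.001 -0.001 -0.004 0 0 0 255; 0 0 -0.004 0 0 0 255; 0 0 -0.0025 0 0 0 255; 0 0 0 0 0 0 255; 0 0 0 0 0 0 255"
}}

```text
time_s: 8.27
ee_pos: [0.6494, 0.1394, 0.0669]
eef_rot: [-3.142, 0.0, 1.571]
force: [-0.1, 1.5, -1.5]
grip_width: 0.0395
grip_force: 15.0
```

Request:
{"fn": "carry_out", "kwargs": {
  "motion": "0 0 -0.001 0 0 0 255; 0 0 0 0 0 0 255; 0 0 0 0 0 0 255"
}}

```text
time_s: 8.52
ee_pos: [0.6496, 0.1395, 0.0666]
eef_rot: [3.141, -0.0, 1.571]
force: [-1.8, -0.1, 5.0]
grip_width: 0.0396
grip_force: 15.0
```

Request:
{"fn": "carry_out", "kwargs": {
  "motion": "0 0 0 0 0 0 70; 0 0 0 0 0 0 70; 0 0 0 0 0 0 70; 0 0 0.01 0 0 0 70; 0 0 0.03 0 0 0 70; 0 0 0.03 0 0 0 70; 0 0 0.03 0 0 0 70; -0.0148 -0.0347 0 0 0 0 70; -0.0148 -0.0347 0 0 0 0 70; -0.0148 -0.0347 0 0 0 0 70; -0.0148 -0.0347 0 0 0 0 70; -0.0148 -0.0347 0 0 0 0 70; -0.0148 -0.0347 0 0 0 0 70; -0.0148 -0.0347 0 0 0 0 70; -0.0148 -0.0347 0 0 0 0 70; -0.0148 -0.0347 0 0 0 0 70; -0.0148 -0.0347 0 0 0 0 70; -0.0148 -0.0347 0 0 0 0 70; -0.0148 -0.0347 0 0 0 0 70"
}}

```text
time_s: 10.1
ee_pos: [0.4709, -0.2786, 0.1669]
eef_rot: [3.141, 0.001, 1.571]
force: [1.5, -0.2, 0.1]
grip_width: 0.0682
grip_force: 0.0
```

Request:
{"fn": "carry_out", "kwargs": {
  "motion": "0 0 0 0 0 0 70; 0 0 0 0 0 0 70; 0 0 -0.03 0 0 0 70; 0 0 -0.02 0 0 0 70; 0 0 0 0 0 0 70; 0 0 0 0 0 0 70; 0 0 0 0 0 0 70"
}}

```text
time_s: 10.68
ee_pos: [0.4727, -0.2767, 0.1175]
eef_rot: [3.14, 0.001, 1.572]
force: [0.3, 0.7, 0.5]
grip_width: 0.0682
grip_force: 0.0
```

Run:
```python
from h import *
c=shot('wrist');o=ctrl.get_obs();print(o['ee_pos'],o['grip_width'])
im=c['pixels'][:,:,::-1].copy();t=np.linspace(0,6.28,60)
im=cv2.polylines(im,[(proj(c,np.c_[.4716+.024*np.cos(t),-.2765+.024*np.sin(t),t*0+.07])*16).astype(np.int32)],True,(255,0,255),1,cv2.LINE_AA,4)
a=cv2.resize(im[160:340,180:400],None,fx=2.5,fy=2.5)
s=shot('side');b=cv2.resize(s['pixels'][120:300,260:400,::-1],None,fx=2.5,fy=2.5,interpolation=2)[:a.shape[0],:240]
P=cloud(s);m=(P[...,2]>.03)&(P[...,2]<.1)&(P[...,0]>.6)&(P[...,0]<.7)&(P[...,1]>.09)&(P[...,1]<.19);p=P[m]
print('white',fit(p,.02),len(p),p[:,2].max(),np.percentile(p,[2,98],axis=0))
cv2.imwrite('pics/w3.png',np.hstack([a,b]))
```

```text
[ 0.47268068 -0.27689801  0.11764284] 0.06867621255460166
white (array([0.64949688, 0.13936842]), np.float64(0.0011941406326669338)) 330 0.08584135753500333 [[0.63008236 0.11844279 0.03207196]
 [0.66647816 0.1578047  0.08449496]]
```

View pics/w3.png

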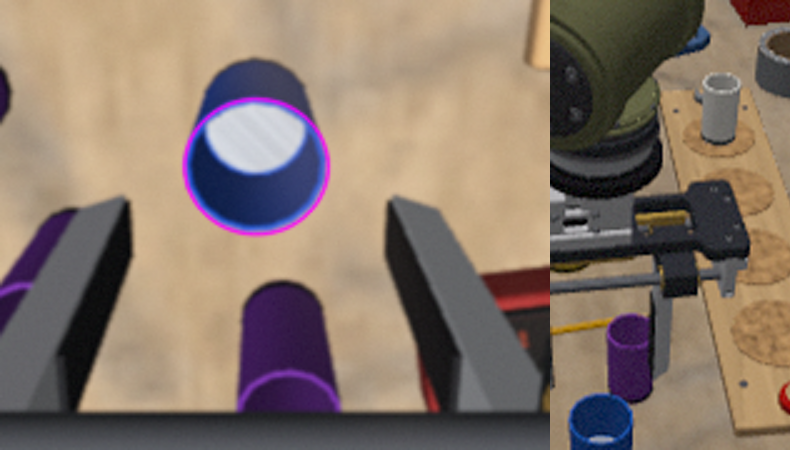

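White stands on pad 1, at about (720,110) in the right part, and blue is unmoved with its rim at (256,165). Now the blue cup.

Request:
{"fn": "carry_out", "kwargs": {
  "motion": "-0.0008 0 -0.02 0 0 0 70; 0 0 -0.025 0 0 0 70; 0 0 -0.025 0 0 0 70; 0 0 -0.015 0 0 0 70; 0 0 -0.0075 0 0 0 70; 0 0 0 0 0 0 70; 0 0 0 0 0 0 255; 0 0 0 0 0 0 255; 0 0 0 0 0 0 255; 0 0 0 0 0 0 255; 0 0 0 0 0 0 255; 0 0 0 0 0 0 255; 0 0 0 0 0 0 255; 0 0 0 0 0 0 255"
}}

```text
time_s: 11.95
ee_pos: [0.4716, -0.2773, 0.0245]
eef_rot: [3.14, 0.001, 1.571]
force: [0.5, 0.9, 6.9]
grip_width: 0.0475
grip_force: 15.0
```

Request:
{"fn": "carry_out", "kwargs": {
  "motion": "0 0 0.01 0 0 0 255; 0 0 0.025 0 0 0 255; 0 0 0.035 0 0 0 255; 0 0 0.03 0 0 0 255; 0 0 0.01 0 0 0 255; 0.0175 0.0317 0 0 0 0 255; 0.0175 0.0317 0 0 0 0 255; 0.0175 0.0317 0 0 0 0 255; 0.0175 0.0317 0 0 0 0 255; 0.0175 0.0317 0 0 0 0 255; 0.0175 0.0317 0 0 0 0 255; 0.0175 0.0317 0 0 0 0 255; 0.0175 0.0317 0 0 0 0 255; 0.0175 0.0317 0 0 0 0 255; 0.0175 0.0317 0 0 0 0 255; 0 0 -0.02 0 0 0 255; 0 0 -0.03 0 0 0 255; 0 0 -0.03 0 0 0 255; 0 0 0 0 0 0 255; 0 0 0 0 0 0 255"
}}

```text
time_s: 13.62
ee_pos: [0.6451, 0.0399, 0.0525]
eef_rot: [-3.138, 0.0, 1.571]
force: [0.4, 0.5, -0.6]
grip_width: 0.0478
grip_force: 15.0
```

Request:
{"fn": "carry_out", "kwargs": {
  "motion": "0.001 0 -0.005 0 0 0 255; 0 0 -0.004 0 0 0 255; 0 0 -0.003 0 0 0 255; 0 0 0 0 0 0 255; 0 0 0 0 0 0 255; 0 0 0 0 0 0 255"
}}

```text
time_s: 14.12
ee_pos: [0.6472, 0.04, 0.0419]
eef_rot: [3.141, 0.0, 1.571]
force: [-0.4, -0.1, -1.6]
grip_width: 0.0477
grip_force: 15.0
```

Request:
{"fn": "carry_out", "kwargs": {
  "motion": "0 0 -0.0013 0 0 0 255; 0 0 0 0 0 0 255; 0 0 0 0 0 0 255"
}}

```text
time_s: 14.37
ee_pos: [0.6473, 0.0399, 0.0406]
eef_rot: [3.141, 0.0, 1.571]
force: [0.4, -0.9, 1.9]
grip_width: 0.0473
grip_force: 15.0
```

Request:
{"fn": "carry_out", "kwargs": {
  "motion": "0 0 0 0 0 0 50; 0 0 0 0 0 0 50; 0 0 0 0 0 0 50; 0 0 0.01 0 0 0 30; 0 0 0.03 0 0 0 30; 0 0 0.03 0 0 0 30; 0 0 0.025 0 0 0 30; -0.026 0.0234 0 0 0 0 30; -0.026 0.0234 0 0 0 0 30; -0.026 0.0234 0 0 0 0 30; -0.026 0.0234 0 0 0 0 30; -0.026 0.0234 0 0 0 0 30; -0.026 0.0234 0 0 0 0 30; -0.026 0.0234 0 0 0 0 30; -0.0265 0.0237 0 0 0 0 30; 0 0 0 0 0 0 30; 0 0 0 0 0 0 30; 0 0 0 0 0 0 30"
}}

```text
time_s: 15.87
ee_pos: [0.439, 0.2274, 0.1358]
eef_rot: [3.141, -0.0, 1.571]
force: [0.1, -0.1, 0.6]
grip_width: 0.0827
grip_force: 0.0
```

Run:
```python
from h import *
c=shot('wrist');o=ctrl.get_obs();print(o['ee_pos'],o['grip_width'])
im=c['pixels'][:,:,::-1].copy();t=np.linspace(0,6.28,60)
im=cv2.polylines(im,[(proj(c,np.c_[.4387+.028*np.cos(t),.2275+.028*np.sin(t),t*0+.07])*16).astype(np.int32)],True,(255,0,255),1,cv2.LINE_AA,4)
a=cv2.resize(im[160:340,180:400],None,fx=2.5,fy=2.5)
s=shot('side');b=cv2.resize(s['pixels'][120:300,260:400,::-1],None,fx=2.5,fy=2.5,interpolation=2)[:a.shape[0],:240]
P=cloud(s)
for n,y,r in(('white',.139,.02),('blue',.04,.024)):
    m=(P[...,2]>.03)&(P[...,2]<.1)&(P[...,0]>.6)&(P[...,0]<.7)&(abs(P[...,1]-y)<.045);p=P[m]
    print(n,fit(p,r),len(p),p[:,2].max())
cv2.imwrite('pics/w4.png',np.hstack([a,b]))
```

```text
[0.43924513 0.22707494 0.13555549] 0.08278434570133163
white (array([0.64946251, 0.1392093 ]), np.float64(0.0012491818333182983)) 309 0.08634028374378766
blue (array([0.64730897, 0.04027916]), np.float64(0.0013009116115816734)) 486 0.086394398117979
```

View pics/w4.png

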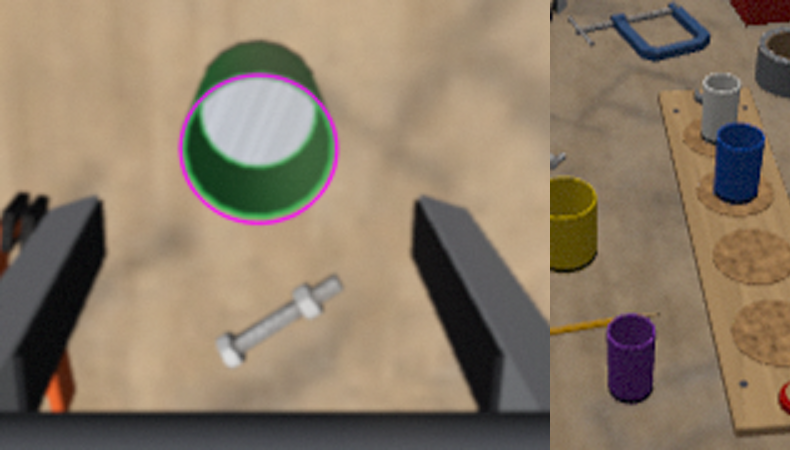

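White and blue stand centred on pads 1 and 2, and the green rim at crop (258,147) matches the estimate to about 1 mm. I'll grasp it a little higher because of the pliers at the left.

Request:
{"fn": "carry_out", "kwargs": {
  "motion": "0 0.0008 0 0 0 0 60; 0 0 -0.02 0 0 0 60; 0 0 -0.03 0 0 0 60; 0 0 -0.03 0 0 0 60; 0 0 -0.018 0 0 0 60; 0 0 -0.0075 0 0 0 60; 0 0 0 0 0 0 60; 0 0 0 0 0 0 255; 0 0 0 0 0 0 255; 0 0 0 0 0 0 255; 0 0 0 0 0 0 255; 0 0 0 0 0 0 255; 0 0 0 0 0 0 255; 0 0 0 0 0 0 255",
  "grip_force": 18
}}

```text
time_s: 17.13
ee_pos: [0.4391, 0.2286, 0.0308]
eef_rot: [3.14, -0.001, 1.571]
force: [-1.1, -0.9, 8.6]
grip_width: 0.0549
grip_force: 18.0
```

Request:
{"fn": "carry_out", "kwargs": {
  "motion": "0 0 0.01 0 0 0 255; 0 0 0.025 0 0 0 255; 0 0 0.035 0 0 0 255; 0 0 0.03 0 0 0 255; 0 0 0.015 0 0 0 255; 0.0205 -0.0288 0 0 0 0 255; 0.0205 -0.0288 0 0 0 0 255; 0.0205 -0.0288 0 0 0 0 255; 0.0205 -0.0288 0 0 0 0 255; 0.0205 -0.0288 0 0 0 0 255; 0.0205 -0.0288 0 0 0 0 255; 0.0205 -0.0288 0 0 0 0 255; 0.0205 -0.0288 0 0 0 0 255; 0.0205 -0.0288 0 0 0 0 255; 0.0205 -0.0288 0 0 0 0 255; 0 0 0 0 0 0 255; 0 0 -0.025 0 0 0 255; 0 0 -0.03 0 0 0 255; 0 0 -0.03 0 0 0 255; 0 0 0 0 0 0 255"
}}

```text
time_s: 18.8
ee_pos: [0.6405, -0.0591, 0.0544]
eef_rot: [-3.133, -0.001, 1.571]
force: [-1.0, 0.5, -2.4]
grip_width: 0.0549
grip_force: 18.0
```

Request:
{"fn": "carry_out", "kwargs": {
  "motion": "0 0 -0.005 0 0 0 255; 0 0 -0.004 0 0 0 255; 0 0 -0.003 0 0 0 255; 0 0 0 0 0 0 255; 0 0 0 0 0 0 255; 0 0 0 0 0 0 255"
}}

```text
time_s: 19.3
ee_pos: [0.6438, -0.0597, 0.0486]
eef_rot: [3.14, 0.0, 1.571]
force: [-0.2, -0.1, -1.5]
grip_width: 0.0548
grip_force: 18.0
```

Request:
{"fn": "carry_out", "kwargs": {
  "motion": "0 0 -0.001 0 0 0 255; 0 0 -0.001 0 0 0 255; 0 0 0 0 0 0 255; 0 0 0 0 0 0 255"
}}

```text
time_s: 19.63
ee_pos: [0.6438, -0.0598, 0.0469]
eef_rot: [3.14, 0.0, 1.571]
force: [-3.9, 0.3, 7.0]
grip_width: 0.0545
grip_force: 18.0
```

Request:
{"fn": "carry_out", "kwargs": {
  "motion": "0 0 0 0 0 0 40; 0 0 0 0 0 0 40; 0 0 0 0 0 0 40; 0 0 0.01 0 0 0 20; 0 0 0.03 0 0 0 20; 0 0 0.03 0 0 0 20; 0 0 0.02 0 0 0 20; -0.0356 0.0092 0 0 0 0 20; -0.0356 0.0092 0 0 0 0 20; -0.0356 0.0092 0 0 0 0 20; -0.0356 0.0092 0 0 0 0 20; -0.0356 0.0092 0 0 0 0 20; 0 0 0 0 0 0 20; 0 0 0 0 0 0 20; 0 0 0 0 0 0 20; 0 0 0 0 0 0 20"
}}

```text
time_s: 20.97
ee_pos: [0.4666, -0.0139, 0.1361]
eef_rot: [3.141, 0.0, 1.571]
force: [-0.4, 0.5, 0.4]
grip_width: 0.0866
grip_force: 0.0
```

Run:
```python
from h import *
c=shot('wrist');o=ctrl.get_obs();print(o['ee_pos'],o['grip_width'])
im=c['pixels'][:,:,::-1].copy();t=np.linspace(0,6.28,60)
im=cv2.polylines(im,[(proj(c,np.c_[.466+.032*np.cos(t),-.014+.032*np.sin(t),t*0+.07])*16).astype(np.int32)],True,(255,0,255),1,cv2.LINE_AA,4)
a=cv2.resize(im[160:340,180:400],None,fx=2.5,fy=2.5)
s=shot('side');b=cv2.resize(s['pixels'][120:300,260:400,::-1],None,fx=2.5,fy=2.5,interpolation=2)[:a.shape[0],:240]
P=cloud(s)
for n,y,r in(('white',.139,.02),('blue',.04,.024),('green',-.06,.028)):
    m=(P[...,2]>.03)&(P[...,2]<.1)&(P[...,0]>.6)&(P[...,0]<.7)&(abs(P[...,1]-y)<.045);p=P[m]
    print(n,fit(p,r),len(p),p[:,2].max())
cv2.imwrite('pics/w5.png',np.hstack([a,b]))
```

```text
[ 0.46643027 -0.01393854  0.13582406] 0.08663863213562957
white (array([0.64953615, 0.1391704 ]), np.float64(0.0012813886528855942)) 309 0.08609964036706619
blue (array([0.64721466, 0.04029744]), np.float64(0.0013092498024407128)) 454 0.0858073897481183
green (array([ 0.64329477, -0.06087492]), np.float64(0.0013711652782098863)) 715 0.08676491293543431
```

View pics/w5.png

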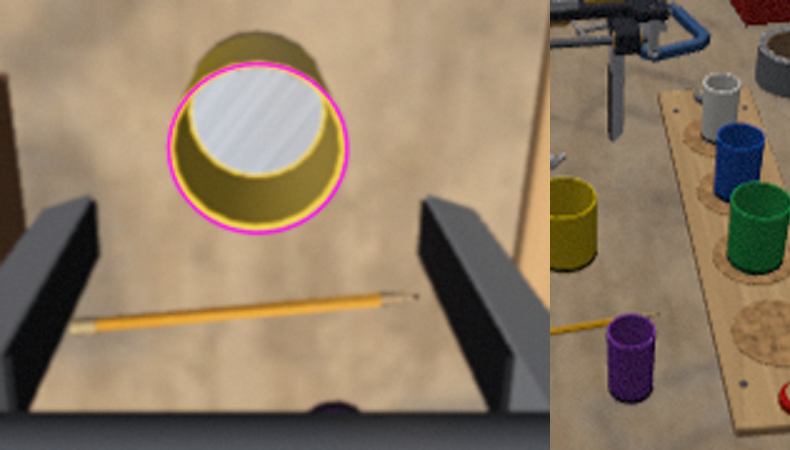

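Green is centred on pad 3, and the yellow rim at crop (258,147) matches, so I'll take yellow now.

Request:
{"fn": "carry_out", "kwargs": {
  "motion": "0 0 -0.02 0 0 0 20; 0 0 -0.03 0 0 0 20; 0 0 -0.03 0 0 0 20; 0 0 -0.018 0 0 0 20; 0 0 -0.008 0 0 0 20; 0 0 0 0 0 0 20; 0 0 0 0 0 0 255; 0 0 0 0 0 0 255; 0 0 0 0 0 0 255; 0 0 0 0 0 0 255; 0 0 0 0 0 0 255; 0 0 0 0 0 0 255; 0 0 0 0 0 0 255; 0 0 0 0 0 0 255",
  "grip_force": 20
}}

```text
time_s: 22.23
ee_pos: [0.4662, -0.0138, 0.0306]
eef_rot: [3.14, 0.0, 1.571]
force: [0.0, -0.2, 7.0]
grip_width: 0.0643
grip_force: 20.0
```

Request:
{"fn": "carry_out", "kwargs": {
  "motion": "0 0 0.01 0 0 0 255; 0 0 0.025 0 0 0 255; 0 0 0.035 0 0 0 255; 0 0 0.03 0 0 0 255; 0 0 0.015 0 0 0 255; 0.025 -0.0209 0 0 0 0 255; 0.025 -0.0209 0 0 0 0 255; 0.025 -0.0209 0 0 0 0 255; 0.025 -0.0209 0 0 0 0 255; 0.025 -0.0209 0 0 0 0 255; 0.025 -0.0209 0 0 0 0 255; 0.025 -0.0209 0 0 0 0 255; 0 0 0 0 0 0 255; 0 0 0 0 0 0 255; 0 0 -0.025 0 0 0 255; 0 0 -0.03 0 0 0 255; 0 0 -0.03 0 0 0 255; 0 0 0 0 0 0 255; 0 0 0 0 0 0 255"
}}

```text
time_s: 23.82
ee_pos: [0.6396, -0.1592, 0.0598]
eef_rot: [-3.139, -0.001, 1.572]
force: [0.9, 0.3, -1.2]
grip_width: 0.0645
grip_force: 20.0
```

Request:
{"fn": "carry_out", "kwargs": {
  "motion": "0 0 -0.005 0 0 0 255; 0 0 -0.004 0 0 0 255; 0 0 -0.003 0 0 0 255; 0 0 0 0 0 0 255; 0 0 0 0 0 0 255; 0 0 -0.001 0 0 0 255; 0 0 0 0 0 0 255; 0 0 0 0 0 0 255"
}}

```text
time_s: 24.48
ee_pos: [0.6405, -0.16, 0.0468]
eef_rot: [3.142, 0.0, 1.571]
force: [0.8, 1.2, -1.2]
grip_width: 0.0641
grip_force: 20.0
```

Request:
{"fn": "carry_out", "kwargs": {
  "motion": "0.0008 0 -0.001 0 0 0 255; 0 0 0 0 0 0 255; 0 0 0 0 0 0 255"
}}

```text
time_s: 24.73
ee_pos: [0.6414, -0.1601, 0.0467]
eef_rot: [3.141, 0.0, 1.571]
force: [-4.5, 1.3, 7.4]
grip_width: 0.0643
grip_force: 20.0
```

Request:
{"fn": "carry_out", "kwargs": {
  "motion": "0 0 0 0 0 0 20; 0 0 0 0 0 0 20; 0 0 0 0 0 0 20; 0 0 0 0 0 0 20; 0 0 0.01 0 0 0 20; 0 0 0.03 0 0 0 20; 0 0 0.03 0 0 0 20; 0 0 0.03 0 0 0 20; -0.03 0 0.03 0 0 0 20; -0.04 0.01 0.01 0 0 0 20; -0.04 0.01 0 0 0 0 20; -0.04 0.01 0 0 0 0 20; -0.04 0.01 0 0 0 0 20; 0 0 0 0 0 0 20; 0 0 0 0 0 0 20; 0 0 0 0 0 0 20"
}}

```text
time_s: 26.07
ee_pos: [0.4535, -0.1205, 0.1861]
eef_rot: [3.139, 0.001, 1.571]
force: [0.5, -0.1, -0.5]
grip_width: 0.0865
grip_force: 0.0
```

Run:
```python
from h import *
s=shot('side');P=cloud(s)
for n,y,r in(('white',.139,.02),('blue',.04,.024),('green',-.06,.028),('yellow',-.16,.032)):
    m=(P[...,2]>.03)&(P[...,2]<.1)&(P[...,0]>.59)&(P[...,0]<.7)&(abs(P[...,1]-y)<.048);p=P[m]
    print(n,fit(p,r),len(p),p[:,2].max())
t=shot('top');im=np.hstack([cv2.resize(s['pixels'][130:330,240:400],(480,600)),cv2.resize(t['pixels'][130:210,200:360],(320,160)).repeat(1,0) if 0 else np.pad(cv2.resize(t['pixels'][130:210,200:360],(320,160)),((0,440),(0,0),(0,0)))])
cv2.imwrite('pics/end.png',im[:,:,::-1])
```

```text
white (array([0.64970226, 0.13946589]), np.float64(0.0013109983897555807)) 306 0.08545751363196286
blue (array([0.64711515, 0.04021766]), np.float64(0.0013911838211896378)) 451 0.08670417797030228
green (array([ 0.64352972, -0.06121367]), np.float64(0.0015800526345808327)) 672 0.08581934127927426
yellow (array([ 0.64070965, -0.16086234]), np.float64(0.0016022926512696972)) 1036 0.08618815200210572
```

View pics/end.png

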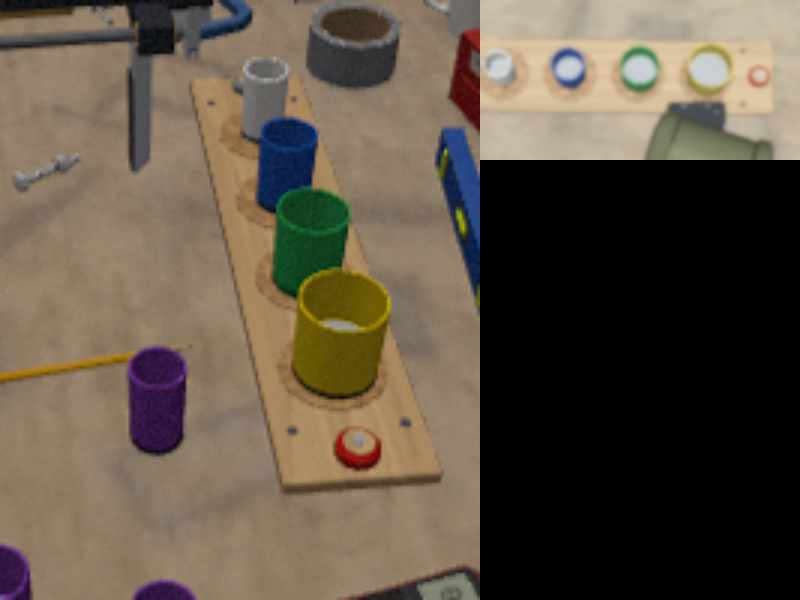

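All four stand upright and centred: yellow (340,335) next to the red stop (357,447), then green, blue and white. The gripper is clear of them, so I'll hand in.

```bash
python3 -c "
from station import ctrl
print(ctrl.hand_in())"
```

```text
the job is handed in; nothing more can be done
None
```

I handed the job in at about 26 s: yellow, green, blue and white stand upright and released, running from the red stop to the far end. The camera check put each within about 2 mm of its pad's measured centre, and the blue cup stayed on the bench while the white one was lifted out.

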